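Clamp the lens carrier in the screw fixture

TASK

Slide the lens carrier gently along its guide, under the screw, until it is fully home against the end stop, and keep it there. Then turn the T-handle clockwise until you feel the resistance rise well above the free-running drag, so the carrier is firmly clamped; stop there, without cranking it down hard enough to crush it, and let go. Leave everything else on the counter alone.

Things in the scene. Friction and masses are not known exactly. Their poses are not given: they have to be found in the camera images.
- fixture: fixed clamp stand: base 235 x 100 x 20 mm (x -165 to 70), two aluminium guide rails (inner faces 54 apart, tops 34 above the counter) and a C-frame with a vertical screw. Origin at counter level under the screw axis; x along the guide to the end stop (away from the robot, within 0.35 rad), z up. The carrier lies at z = 20. The frame (x -24 to 66, y within 35) ends 116 above the counter; only the handle is higher.
- stop: dark steel end stop of the guide, fixed, 50 wide, 16 tall. Origin at the foot of the middle of the face that the carrier meets, at fixture x = 25, z = 20; axes as the fixture's.
- carrier: loose lens carrier, 0.17 to 0.34 kg: aluminium plate 150 x 50 x 8 mm with a clear round lens (46 across) and an upright grip block near its robot-side end. It starts in the guide, 15 to 50 mm short of home. Origin at the centre of the plate's underside; x to the tail (the end that meets the stop), z up. It drags with 2 to 10 N. Against the stop 12 N is plenty; over 40 N harms it.
- carrier_grip (a point): centre of the carrier's grip block (24 along x, 16 along y, 42 tall, its foot on the plate), at x = -55, z = 29 mm in the carrier's frame, so 49 mm above the counter. Carrier home: 105 mm before the screw axis. Axes as the carrier's.
- carrier_tail (a point): middle of the carrier's tail face, which touches the stop when home; x = 75, z = 4 mm in the carrier's frame.
- handle_grip (a point): centre of the steel T-handle's crossbar, on the screw axis, 147 mm above the counter. Bar 12 wide, 14 tall, 90 long over its end balls (18 across, centres 36 from the axis); y along the bar, z up. It turns in place, at one height; clockwise from above tightens. It takes 0.4 to 2.4 rad until the nose touches the carrier; several grasps are fine. Let go, it stays put, or eases back a little and holds. Turn at 0.2 rad/s at most: read after faster steps, drag misleads.
- ram: steel plunger, 18 across, that the screw lowers 5 mm per rad. Origin at its lower end, z up. Its rubber-tipped nose juts out by an unmeasured amount (face 16 to 23 mm lower), so contact must be felt. Torque: running free up to 0.22 N m (0 to 0.2 read at rest), then 0.005 more per N of clamping, rising about 1.3 N m per rad. Firm: 0.35 to 0.6 N m. Crushed: over 0.75 to 0.95 (150 N).
- screwdriver: bystander, to be left alone: black-handled screwdriver, 150 long, lying (mm). Origin at the centre of its underside.
- spectacle_frame: bystander, to be left alone: black spectacle frame, 130 wide, lying flat (mm). Origin at the centre of its underside.
- lens_blank: bystander, to be left alone: clear round lens blank, 65 across, 12 thick, lying flat on the counter (mm). Origin at the centre of its underside.
- cleaner_bottle: bystander, to be left alone: white bottle, 56 across, 160 tall (mm). Origin at the centre of its underside.
- job_tray: bystander, to be left alone: grey open tray with one divider, 200 x 140 x 45 (mm). Origin at the centre of its underside.
- tool_cup: bystander, to be left alone: white ceramic cup, 72 across, 90 tall (mm). Origin at the centre of its underside.
- steel_rule: bystander, to be left alone: steel rule, 30 x 160 x 4, lying flat (mm). Origin at the centre of its underside.
There are look-alikes about, which are no part of the job. What is shaped like the carrier but yellow is not meant.

How it is judged (in metres and radians):
On the way, in this order (a step that is already met when the one before it is completed fails the run):
1. the carrier is home against the end stop (within 2 mm) before it is clamped (x of carrier_tail in the frame of fixture above 0.0228 m and z of carrier_tail in the frame of fixture below 0.0265 m and angle between the x axis of carrier and the x axis of fixture, either way round below 0.08 rad and contact force between ram and carrier below 2 N), for 0.2 s.
2. the screw's nose presses on the carrier with over 18 N, the carrier still home (x of carrier_tail in the frame of fixture above 0.0228 m and z of carrier_tail in the frame of fixture below 0.0265 m and angle between the x axis of carrier and the x axis of fixture, either way round below 0.08 rad and contact force between ram and carrier above 18 N), for 0.3 s.
At the end, for the whole second after the job is handed in: The carrier lies flat in the guide at rest, its tail within about 2 mm of the end stop and in line with the guide, and the screw's nose keeps pressing on it with 18 to 150 N after the handle is let go (all of step 2 and contact force between ram and carrier below 150 N and linear speed of carrier below 0.02 m/s); the robot touches nothing.
It fails at once if the carrier is crushed: clamped with over 150 N (contact force between ram and carrier above 150 N).
It fails at once if the carrier is rammed or pressed against the end stop with over 40 N (contact force between carrier and stop above 40 N).
It fails at once if a bystander is moved by more than 20 mm (distance of any of screwdriver, spectacle_frame, lens_blank, cleaner_bottle, job_tray, tool_cup, steel_rule from where it was at the start of the episode above 0.02 m).
It also fails if it takes over 72 s, if anything falls off the work surface, if the arm or the gripper's body presses on something with over 40 N, if the wrist force passes 120 N, or if a joint passes its speed limit or range.

ROBOT

A 6-joint arm with a two-finger parallel gripper is mounted at the origin on the work surface. World frame = base frame: x ahead of the robot, y to its left, z up, the work surface at z = 0. Lengths are in mm, angles in rad, forces in N, time in s.
With the tool pointing down it reaches from about 275 to 750 mm from the base axis. Payload 10.2 kg.
Tool frame: the origin (TCP) lies at the very end of the fingers, on their centre line; the grasp point (between the pads) lies 19 mm behind it; z points along the fingers, y is the line along which they close (so a half turn about z gives the same grasp; the last joint's range is limited). The gripper opens to 85 mm and grips with 20 to 120 N. Pads are 22 mm wide; open, the fingers measure 114 mm over their backs; the gripper's body (76 mm by 85 mm) begins 54 mm behind the grasp point. The pads swing forward as they close: fully open they stand 13 mm farther back than shut.
Start: joints at [-1.393, 0.313, 1.498, -0, 1.331, -0.223], TCP at [204.819, -483.404, 199.794] pointing down, gripper open.
Joint ranges: [-2.94, 2.94], [-0.97, 2.17], [0.19, 2.56], [-1.23, 4.37], [0.02, 3.11], [-2.88, 2.88]. Speed limits (rad/s): [2.39, 2.39, 3.01, 3.14, 3.14, 3.14].

INTERFACE

Orientations are given as a unit quaternion [w, x, y, z].
In Python, from rig import ctrl, vision gives the robot as it stands. The module is installed in compiled form; this text tells all that it offers.
- The arm moves only by the tool play_rows, never from a script. Its arguments are lists of equal length, an entry for each row: "translation": the shift along the tool's x, y, z in m, a list of three; "rotation": the turn, a rotation vector about the tool's x, y, z in rad, a list of three; "gripper": the gripper's target within -1 to 1 (shut at 1, half-way at 0, fully open at -1). A call has 1 to 10 rows; each row is the pose to reach, as a shift and turn from the pose commanded when the call began, along the tool's axes at that moment; what a row does not reach only later rows make up. A row lasts 1/8 s, in which the tool goes at most 62.5 mm and 10.7 degrees, less where a joint would pass 70% of its speed; a pose out of reach is approached as far as the arm can. A call with a gripper value outside its range is refused whole. The fingers move at their own pace and stop on an object; "force" is the grip in N (left out, the last holds). Time passes only in rows, so rows that repeat a pose let the fingers close. It gives the time, the measured TCP pose, the force, the opening and the grip force at its end, in the units of the state.
- ctrl.sense(): the state, without advancing time (a new reading comes with each control period).
- vision.capture(name): name is "side" or "top" or "wrist"; returns a dict with "pixels" (480x640x3 uint8, red, green, blue), "vfov" (degrees; the focal length in pixels is half the picture's height over the tangent of half this angle, whatever the lens; pixels are square), "cx", "cy" (the principal point, pixels), "rvec" (rotation vector, rad) and "tvec" (3), from world to camera coordinates, as OpenCV has them; the wrist camera has in their place "mount" (4x4, takes a point from camera to tool coordinates, whose origin is the TCP and whose axes are the flange's). Camera axes: x right, y down, z forward; pixel columns grow to the right and rows downward; lengths in mm; the calibration is good to about 2 mm. A picture is of the moment at which its call begins: read the wrist's pose just before it. There is no depth.
- ctrl.finish_job(): hands the job in; it is judged then, once.
The state is a dict: "time_s": time; "joints": joint angles; "dq": joint speeds; "tau": joint torques, N m; "eef_pos": TCP position; "ee_rot": TCP orientation; "force": force on the tool from outside, world axes, zero at the start; "wrist_torque": the same for the moment, N m; "grip_width": opening from 0.0 (shut) to 1.0 (fully open); "grip_force": force on a finger pad.
Only numpy, scipy, OpenCV 4.12 (cv2) and the standard library are available. Lean on these libraries where they do the work, as an engineer would, in place of code of your own. Each camera call takes 0.05 s, during which the arm holds its last target. There are 200 camera calls.

## Working session

There is one attempt and no reset: what is moved stays moved. The work goes in short steps, Python scripts to look and compute and a tool call to move; the robot and the scene stay as the last step left them, time stands still between calls to the robot, and variables do not carry over. Pictures are saved under pics/ and viewed, at most 10 in all, crops included, and the job is handed in when it is done.

Besides the shell and the picture viewer there is one more tool, called after "Request:" in YAML: its name, and indented under it one key for each argument. play_rows: Moves the arm, as the interface text tells. Its arguments: {"type":"object","properties":{"translation":{"type":"array"},"rotation":{"type":"array"},"gripper":{"type":"array"},"force":{"type":"number"}},"required":["translation","rotation","gripper"]}

```bash
mkdir -p pics
python3 - <<'E'
from rig import ctrl,vision
import cv2,numpy as np
s=ctrl.sense();print(s)
for n in("top","side"):
    c=vision.capture(n);cv2.imwrite(f"pics/{n}0.png",c["pixels"][:,:,::-1])
    print(n,{k:v for k,v in c.items() if k!="pixels"})
E
```

```text
{'time_s': 0.0, 'joints': array([-1.39339209e+00,  3.13462060e-01,  1.49843649e+00, -1.92784594e-05,
        1.33098012e+00, -2.23424785e-01]), 'dq': array([-1.02785626e-03, -9.58987390e-05, -7.13753581e-04,  5.08867997e-05,
        7.08050460e-04,  6.51058728e-04]), 'tau': array([-1.46029820e-04, -4.12270439e+01, -2.59750539e+01, -2.10010658e-04,
        4.05346524e-03, -2.24510688e-05]), 'eef_pos': array([ 204.76431327, -483.10445207,  199.22915016]), 'ee_rot': array([-6.43049857e-04,  9.79983484e-01,  1.99077769e-01,  5.43499102e-06]), 'force': array([ 0.21013915,  0.24009425, -0.74379899]), 'wrist_torque': array([-0.04008239,  0.01008788,  0.04544475]), 'grip_force': 0.0, 'grip_width': 1.0002725689753267}
top {'vfov': 48.88478000290316, 'cx': 318.1105681801527, 'cy': 242.62501693678809, 'rvec': array([ 2.1563424 , -2.09725599,  0.20330403]), 'tvec': array([ -10.05345637,  527.09203558, 1384.17875674])}
side {'vfov': 50.67771283140308, 'cx': 318.4396809695414, 'cy': 238.55873217946737, 'rvec': array([ 0.59751966, -2.44305048,  1.4235916 ]), 'tvec': array([ 446.15080979,  204.61779557, 1324.83221763])}
```

View pics/top0.png

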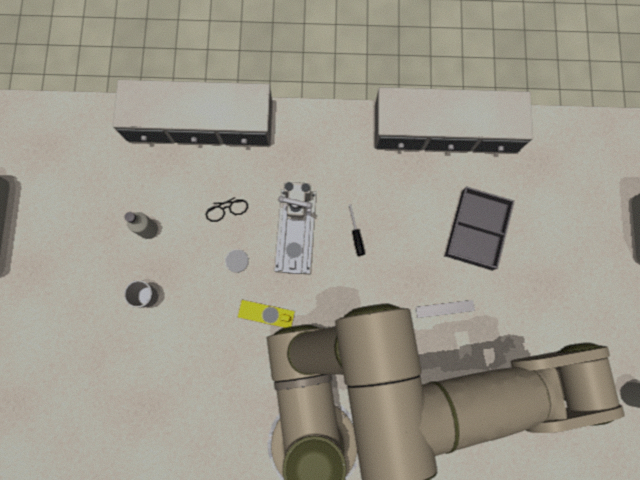

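View pics/side0.png

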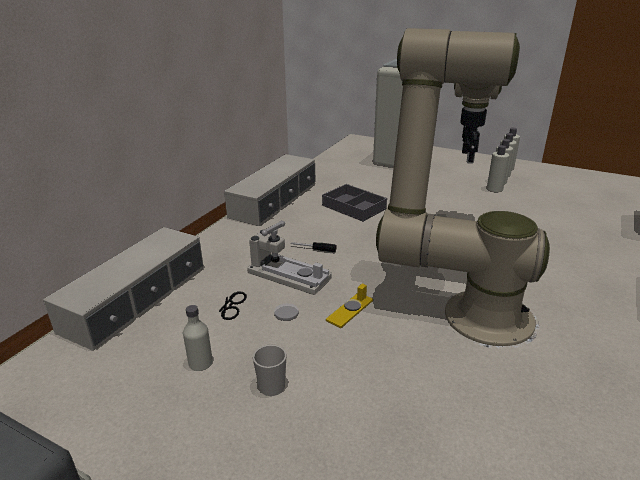

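The top picture shows the fixture at about (296,228), with the handle near (297,203) and the grip block near (292,266). I'll zoom in.

```bash
python3 - <<'E'
import cv2
a=cv2.imread("pics/top0.png")[170:290,250:350];cv2.imwrite("pics/topz.png",cv2.resize(a,None,fx=5,fy=5,interpolation=cv2.INTER_CUBIC))
E
cat > h.py <<'E'
import numpy as np,cv2
from scipy.spatial.transform import Rotation as R
from rig import ctrl,vision
def ray(c,u,v,z,T=None):
    "pixel -> world point at height z"
    f=240/np.tan(np.radians(c["vfov"]/2))
    d=np.array([(u-c["cx"])/f,(v-c["cy"])/f,1])
    if T is None:
        Rm=cv2.Rodrigues(c["rvec"])[0];o=-Rm.T@c["tvec"];d=Rm.T@d
    else: o=T[:3,3];d=T[:3,:3]@d
    return (o+d*(z-o[2])/d[2]).round(1)
def toolT(s):
    T=np.eye(4);T[:3,:3]=R.from_quat(np.roll(s["ee_rot"],-1)).as_matrix();T[:3,3]=s["eef_pos"];return T
E
```

```text
(no output)
```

View pics/topz.png

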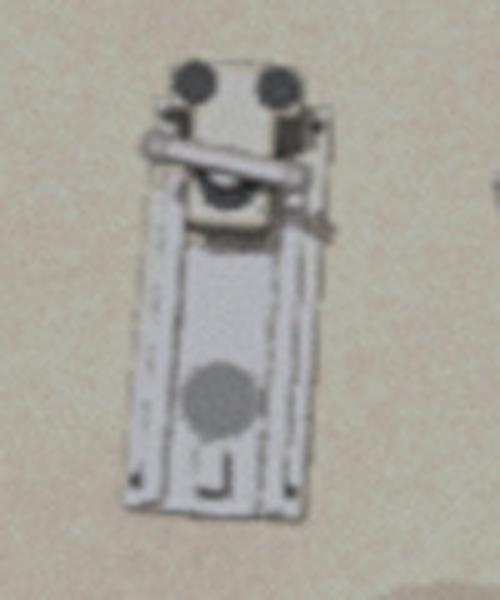

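The zoomed view shows the handle end balls at crop pixels (156,148) and (300,178). The grip block top is at about (213,472), and the base's near corners are at (125,508) and (303,516).

Run:
```python
from h import *
c=vision.capture("top")
for n,(u,v,z) in dict(ballL=(156,148,150),ballR=(300,178,150),grip=(213,472,70),nl=(125,508,20),nr=(303,516,20),fr=(330,110,20),lens=(221,400,28),bn=(230,228,116)).items():
    print(n,ray(c,250+u/5-.4,170+v/5-.4,z))
print(toolT(ctrl.sense()).round(3))
m=vision.capture("wrist");print({k:v for k,v in m.items() if k!="pixels"})
```

```text
ballL [618.4 103.3 150. ]
ballR [604.8  29.2 150. ]
grip [463.6  71.8  70. ]
nl [449.5 121.5  20. ]
nr [447.9  23.9  20. ]
fr [678.7  15.5  20. ]
lens [509.7  70.7  28. ]
bn [585.7  65.5 116. ]
[[ 9.21000e-01  3.90000e-01 -0.00000e+00  2.04789e+02]
 [ 3.90000e-01 -9.21000e-01  1.00000e-03 -4.83184e+02]
 [ 0.00000e+00 -1.00000e-03 -1.00000e+00  1.99390e+02]
 [ 0.00000e+00  0.00000e+00  0.00000e+00  1.00000e+00]]
{'vfov': 69.012360545072, 'cx': 323.57911081860783, 'cy': 237.09161379026406, 'mount': array([[-2.80974592e-04, -9.55907789e-01, -2.93666852e-01,
         7.31777668e+01],
       [ 9.99999788e-01, -4.41008024e-04,  4.78734566e-04,
        -6.08390867e-02],
       [-5.87135539e-04, -2.93666656e-01,  9.55907710e-01,
        -1.73492797e+02],
       [ 0.00000000e+00,  0.00000000e+00,  0.00000000e+00,
         1.00000000e+00]])}
```

Request:
play_rows:
  translation:
    - [0.03,-0.024,-0.03]
    - [0.08,-0.064,-0.03]
    - [0.13,-0.105,-0.03]
    - [0.18,-0.146,-0.03]
    - [0.23,-0.186,-0.03]
    - [0.28,-0.227,-0.03]
    - [0.33,-0.267,-0.03]
    - [0.38,-0.307,-0.03]
    - [0.43,-0.348,-0.03]
    - [0.465,-0.376,-0.03]
  rotation:
    - [0,0,0.04]
    - [0,0,0.08]
    - [0,0,0.13]
    - [0,0,0.17]
    - [0,0,0.22]
    - [0,0,0.26]
    - [0,0,0.3]
    - [0,0,0.35]
    - [0,0,0.39]
    - [0,0,0.43]
  gripper: [-1,-1,-1,-1,-1,-1,-1,-1,-1,-1]
  force: 25

```text
time_s: 1.45
eef_pos: [486.9, 46.4, 229.8]
ee_rot: [0.0, 1.0, -0.015, 0.0]
force: [0.9, -1.6, 0.4]
grip_width: 1.0
grip_force: 0.0
```

Run:
```python
from h import *
s=ctrl.sense();c=vision.capture("wrist");np.save("T1.npy",toolT(s)@c["mount"])
print(s["eef_pos"],toolT(s).round(3)[:3,0],s["joints"].round(2),s["force"],s["wrist_torque"])
cv2.imwrite("pics/w1.png",c["pixels"][:,:,::-1])
```

```text
[486.891985    46.36788093 229.81539894] [ 1.   -0.03  0.  ] [-0.15  0.21  1.55 -0.    1.38  1.46] [ 0.86706636 -1.62083197  0.41436187] [-0.0087543  -0.04370312  0.02366318]
```

View pics/w1.png

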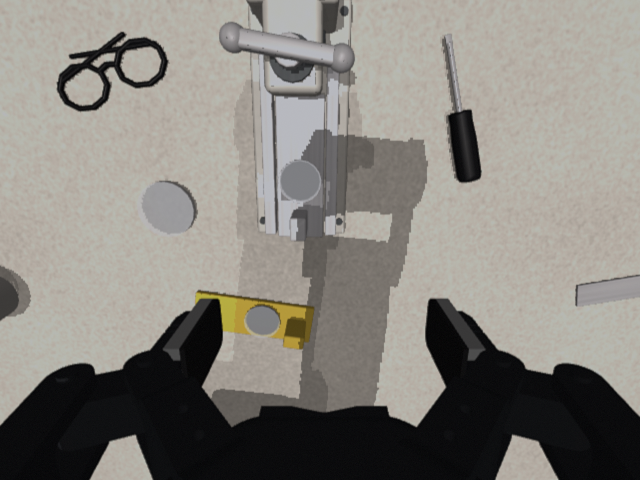

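Run:
```python
from h import *
a=cv2.imread("pics/w1.png")[140:250,240:360];cv2.imwrite("pics/w1z.png",cv2.resize(a,None,fx=5,fy=5,interpolation=cv2.INTER_CUBIC))
c=vision.capture("wrist");T=np.load("T1.npy")
for u,v,z in((231,38,147),(342,58,147),(297,220,70),(263,225,34),(340,226,34),(299,182,28)):print(ray(c,u,v,z,T))
```

```text
[619.4 102.1 147. ]
[605.4  29.7 147. ]
[476.3  72.   70. ]
[462.8 112.6  34. ]
[459.   28.3  34. ]
[507.6  71.2  28. ]
```

View pics/w1z.png

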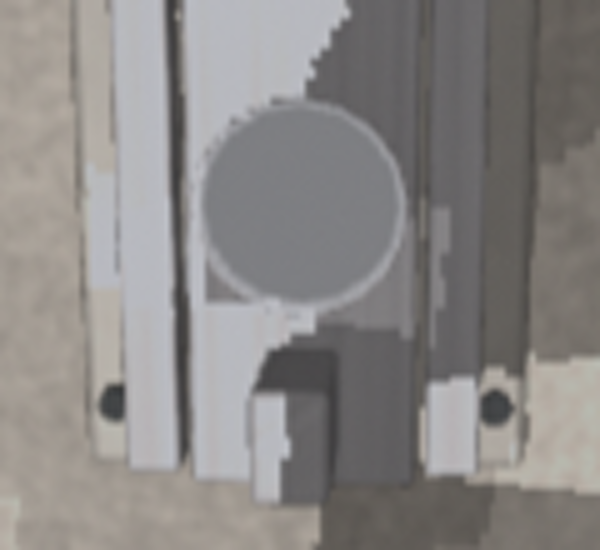

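Zoomed, the block's top face spans crop x 250–330, y 392–503, so its centre is at full-picture pixel (297.9,229.3). The handle balls are at (231,38) and (342,58).

Run:
```python
from h import *
c=vision.capture("wrist");T=np.load("T1.npy")
for u,v,z in((290,447,70),(128,468,34),(113,0,34),(479,474,34),(475,0,34),(194,480,28),(410,485,28),(303,203,28)):print(ray(c,240+u/5-.4,140+v/5-.4,z,T))
print(ctrl.sense()["eef_pos"])
```

```text
[467.1  71.9  70. ]
[453.3 110.9  34. ]
[552.7 106.1  34. ]
[449.6  33.5  34. ]
[550.4  32.3  34. ]
[448.4  97.4  28. ]
[445.7  48.9  28. ]
[509.5  69.8  28. ]
[486.5243365   46.28715593 229.27466311]
```

Request:
play_rows:
  translation:
    - [-0.012,-0.015,0.02]
    - [-0.021,-0.025,0.05]
    - [-0.021,-0.025,0.09]
    - [-0.021,-0.025,0.13]
    - [-0.021,-0.025,0.16]
    - [-0.021,-0.025,0.185]
    - [-0.021,-0.025,0.185]
    - [-0.021,-0.025,0.185]
    - [-0.021,-0.025,0.185]
    - [-0.021,-0.025,0.185]
  rotation:
    - [0,0,0.01]
    - [0,0,0.01]
    - [0,0,0.01]
    - [0,0,0.01]
    - [0,0,0.01]
    - [0,0,0.01]
    - [0,0,0.01]
    - [0,0,0.01]
    - [0,0,0.01]
    - [0,0,0.01]
  gripper: [-1,-1,-1,-1,-1,-1,1,1,1,1]
  force: 25

```text
time_s: 2.85
eef_pos: [466.4, 69.7, 45.5]
ee_rot: [0.0, 1.0, -0.02, 0.001]
force: [0.3, 0.4, -0.7]
grip_width: 0.146
grip_force: 0.0
```

Request:
play_rows:
  translation:
    - [0,0,0]
    - [0,0,0]
    - [0,0,0]
  rotation:
    - [0,0,0]
    - [0,0,0]
    - [0,0,0]
  gripper: [1,1,1]

```text
time_s: 3.22
eef_pos: [466.0, 69.8, 44.8]
ee_rot: [-0.0, 1.0, -0.02, 0.0]
force: [0.4, -0.8, 0.1]
grip_width: 0.002
grip_force: 0.0
```

Run:
```python
from h import *
s=ctrl.sense();c=vision.capture("wrist");np.save("T2.npy",toolT(s)@c["mount"])
d=vision.capture("side")["pixels"][220:310,220:360,::-1]
a=cv2.resize(c["pixels"][:,:,::-1],(480,360));b=cv2.resize(d,(560,360));
cv2.imwrite("pics/w2.png",cv2.resize(cv2.hconcat([a,b[:, 160:480].copy()]),(800,360)))
```

```text
(no output)
```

View pics/w2.png

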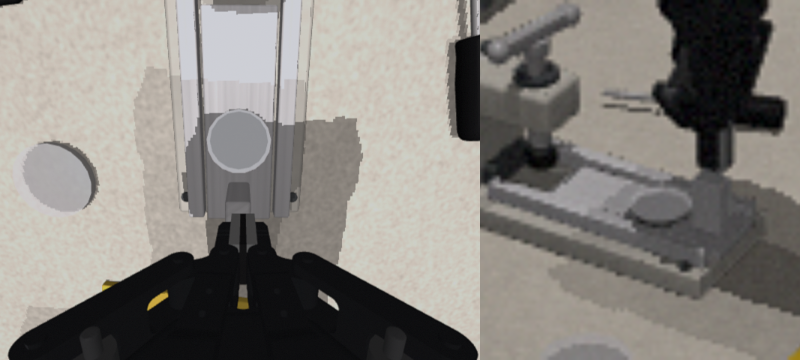

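Run:
```python
from h import *
c=vision.capture("side");f=240/np.tan(np.radians(c["vfov"]/2))
K=np.array([[f,0,c["cx"]],[0,f,c["cy"]],[0,0,1]])
P=np.array([[466,70,45],[466,70,70],[466,70,100],[467,72,28],[446,49,28],[449,23,20],[450,120,20],[612,66,147]],float)
print(cv2.projectPoints(P,c["rvec"],c["tvec"],K,None)[0][:,0].round(1))
w=vision.capture("wrist");T=np.linalg.inv(np.load("T2.npy"));f=240/np.tan(np.radians(w["vfov"]/2))
q=P@T[:3,:3].T+T[:3,3];print((q[:,:2]/q[:,2:]*f+[w["cx"],w["cy"]]).round(1))
a=w["pixels"][:,:,::-1][190:340,240:400];b=c["pixels"][:,:,::-1][220:310,260:350]
cv2.imwrite("pics/w3.png",cv2.hconcat([cv2.resize(a,(400,375)),cv2.resize(b,(375,375))]))
s=ctrl.sense();print(s["eef_pos"],s["force"],s["joints"])
```

```text
[[318.8 271.2]
 [318.7 263.8]
 [318.6 254.7]
 [318.2 276.5]
 [328.4 274.4]
 [331.5 272. ]
 [315.6 289. ]
 [274.  228.1]]
[[ 321.9  273. ]
 [ 321.7  293.9]
 [ 321.3  328.9]
 [ 318.5  260.1]
 [ 358.4  291.5]
 [ 399.2  279.8]
 [ 242.5  284. ]
 [ 304.2 -437. ]]
[466.00751451  69.85306658  44.76852884] [ 1.21491027  0.49713928 -0.28917817] [-1.00604769e-01  3.91357025e-01  1.84262773e+00  1.50206153e-05
  9.07654985e-01  1.50934725e+00]
```

View pics/w3.png

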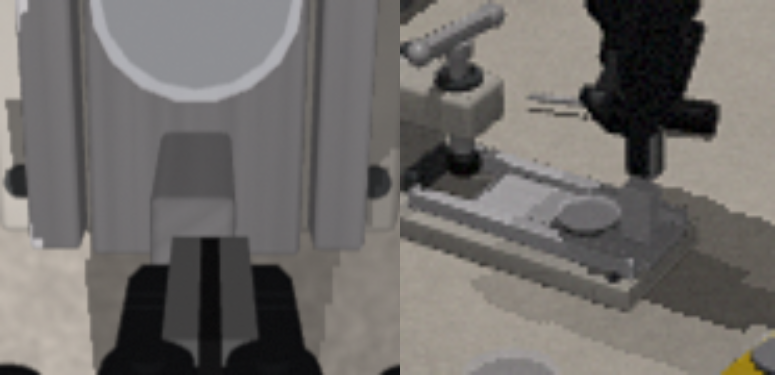

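Run:
```python
from h import *
c=vision.capture("side");f=240/np.tan(np.radians(c["vfov"]/2))
K=np.array([[f,0,c["cx"]],[0,f,c["cy"]],[0,0,1]])
P=np.array([[205,-483,z] for z in(199,212,227,240)],float)
print(cv2.projectPoints(P,c["rvec"],c["tvec"],K,None)[0][:,0].round(1))
a=cv2.imread("pics/side0.png");print(a[140:180,462:482].sum(2))
```

```text
[[465.5 170.5]
 [466.1 166.9]
 [466.7 162.6]
 [467.2 158.8]]
[[166   0   3  33  20  88  60  40   3  49  62  17  26  21   8  12  65 333
  313 313]
 [328 105  11  44  32  92  95  30  47  31  37  13  60  47  64  48  50 333
  318 310]
 [343 238  45  89  36  91  63  84  28  37  42  14  56  48  63  49 119 327
  311 314]
 [330  70  40  52  45  53 103  90  19  42  76  57  35  37  56  29 112 317
  316 325]
 [283  33   9  24   3   7  19  78  44  63  29  34  26  56  57  66 180 321
  326 316]
 [281  25   6  34  35  52  40  67  50  57 162  67   6  69  21  47 179 328
  311 308]
 [285   7  43  10  23  15  22  45  21 131 351 336  94  80  17  73 254 323
  311 311]
 [194  16  23  42  33  35  38  19  66 152 345 350  89  22  34  37 257 319
  324 310]
 [154   8  43  59  18  28  20  28  24  62 143 127  24   7   9  79 337 326
  314 313]
 [128  15  24  41  64   0  14  24  44  28  50  38  40  39   0  85 338 320
  316 305]
 [ 25   9  31  27  18  51  27  25  36  53  28  28  44  37  26  71 331 312
  320 308]
 [  5  17  28   1  46  50   8  15  13  36  46  25  10  22  11 103 340 323
  314 320]
 [ 15   0   6  44  
[... 1661 characters left out ...]
 435 440
  432 443]
 [439 437 441 431 435 433 450 432 425 422 440 432 447 434 443 423 428 444
  436 434]
 [429 430 438 419 434 435 436 427 430 435 429 426 439 427 426 443 437 429
  437 432]
 [425 420 438 443 427 432 421 424 434 425 433 441 429 443 430 427 434 422
  444 432]
 [421 417 435 434 428 427 429 426 428 422 422 419 419 422 433 433 438 438
  445 433]
 [438 423 429 426 422 444 439 430 425 433 423 417 428 425 430 412 434 418
  428 428]
 [427 429 420 431 423 434 419 424 422 423 427 424 434 421 415 418 428 427
  429 423]
 [424 433 423 417 419 429 416 428 431 426 429 421 420 420 421 415 409 421
  419 426]
 [422 422 424 429 426 427 421 427 423 428 415 420 432 410 419 417 422 423
  420 435]]
```

The fingertips sit about 28 mm above where the TCP reading puts them: both cameras show them just above the block's top. I'll open, go lower in small steps while watching the force, then close.

Request:
play_rows:
  translation:
    - [0.001,-0.002,0]
    - [0.001,-0.002,0]
    - [0.001,-0.002,0]
    - [0.001,-0.002,0.006]
    - [0.001,-0.002,0.012]
    - [0.001,-0.002,0.018]
    - [0.001,-0.002,0.018]
  rotation:
    - [0,0,0]
    - [0,0,0]
    - [0,0,0]
    - [0,0,0]
    - [0,0,0]
    - [0,0,0]
    - [0,0,0]
  gripper: [-1,-1,-1,-1,-1,-1,-1]

```text
time_s: 4.35
eef_pos: [466.7, 71.8, 26.2]
ee_rot: [-0.0, 1.0, -0.02, -0.001]
force: [0.5, 1.1, 0.6]
grip_width: 0.997
grip_force: 0.0
```

Request:
play_rows:
  translation:
    - [0,0,0]
    - [0,0,0]
    - [0,0,0]
    - [0,0,0]
    - [0,0,0]
    - [0,0,0]
    - [0,0,0]
  rotation:
    - [0,0,0]
    - [0,0,0]
    - [0,0,0]
    - [0,0,0]
    - [0,0,0]
    - [0,0,0]
    - [0,0,0]
  gripper: [1,1,1,1,1,1,1]

```text
time_s: 5.22
eef_pos: [467.2, 71.8, 26.9]
ee_rot: [-0.0, 1.0, -0.02, 0.0]
force: [-0.5, 1.1, 3.6]
grip_width: 0.182
grip_force: 28.7
```

Request:
play_rows:
  translation:
    - [0.003,0,0]
    - [0.006,0,0]
    - [0.009,0,0]
    - [0.012,0,0]
    - [0.015,0,0]
    - [0.018,0,0]
    - [0.021,0,0]
    - [0.024,0,0]
    - [0.027,0,0]
    - [0.03,0,0]
  rotation:
    - [0,0,0]
    - [0,0,0]
    - [0,0,0]
    - [0,0,0]
    - [0,0,0]
    - [0,0,0]
    - [0,0,0]
    - [0,0,0]
    - [0,0,0]
    - [0,0,0]
  gripper: [1,1,1,1,1,1,1,1,1,1]

```text
time_s: 6.48
eef_pos: [496.1, 70.7, 26.9]
ee_rot: [-0.0, 1.0, -0.02, -0.001]
force: [-6.0, 0.2, 7.5]
grip_width: 0.176
grip_force: 29.4
```

Request:
play_rows:
  translation:
    - [0.001,0,0]
    - [0.002,0,0]
    - [0.003,0,0]
    - [0.004,0,0]
    - [0.005,0,0]
    - [0.006,0,0]
    - [0.006,0,0]
  rotation:
    - [0,0,0]
    - [0,0,0]
    - [0,0,0]
    - [0,0,0]
    - [0,0,0]
    - [0,0,0]
    - [0,0,0]
  gripper: [1,1,1,1,1,1,1]

```text
time_s: 7.35
eef_pos: [502.2, 70.4, 26.9]
ee_rot: [-0.0, 1.0, -0.02, -0.001]
force: [-4.9, 0.2, 6.9]
grip_width: 0.176
grip_force: 29.3
```

Request:
play_rows:
  translation:
    - [0.0005,0,0]
    - [0.001,0,0]
    - [0.0015,0,0]
    - [0.002,0,0]
    - [0.0025,0,0]
  rotation:
    - [0,0,0]
    - [0,0,0]
    - [0,0,0]
    - [0,0,0]
    - [0,0,0]
  gripper: [1,1,1,1,1]

```text
time_s: 7.98
eef_pos: [504.5, 70.3, 26.9]
ee_rot: [0.0, 1.0, -0.02, -0.001]
force: [-6.8, 1.1, 8.3]
grip_width: 0.178
grip_force: 29.4
```

Request:
play_rows:
  translation:
    - [0.0005,0,0]
    - [0.001,0,0]
    - [0.0015,0,0]
  rotation:
    - [0,0,0]
    - [0,0,0]
    - [0,0,0]
  gripper: [1,1,1]

```text
time_s: 8.35
eef_pos: [506.0, 70.3, 26.9]
ee_rot: [0.0, 1.0, -0.02, -0.001]
force: [-7.0, 0.4, 7.5]
grip_width: 0.182
grip_force: 29.4
```

Request:
play_rows:
  translation:
    - [0.0005,0,0]
    - [0.001,0,0]
    - [0.001,0,0]
  rotation:
    - [0,0,0]
    - [0,0,0]
    - [0,0,0]
  gripper: [1,1,1]

```text
time_s: 8.72
eef_pos: [507.1, 70.2, 26.9]
ee_rot: [0.0, 1.0, -0.02, -0.001]
force: [-6.2, 0.1, 7.6]
grip_width: 0.178
grip_force: 29.3
```

Request:
play_rows:
  translation:
    - [0.0005,0,0]
    - [0.001,0,0]
    - [0.001,0,0]
  rotation:
    - [0,0,0]
    - [0,0,0]
    - [0,0,0]
  gripper: [1,1,1]

```text
time_s: 9.1
eef_pos: [508.1, 70.2, 26.9]
ee_rot: [0.0, 1.0, -0.02, -0.001]
force: [-6.8, 0.1, 7.4]
grip_width: 0.177
grip_force: 29.3
```

Request:
play_rows:
  translation:
    - [0.0005,0,0]
    - [0.001,0,0]
    - [0.001,0,0]
  rotation:
    - [0,0,0]
    - [0,0,0]
    - [0,0,0]
  gripper: [1,1,1]

```text
time_s: 9.48
eef_pos: [508.5, 70.2, 26.9]
ee_rot: [0.0, 1.0, -0.019, -0.002]
force: [-9.0, -0.2, 9.2]
grip_width: 0.177
grip_force: 29.6
```

Request:
play_rows:
  translation:
    - [0.0005,0,0]
    - [0.001,0,0]
    - [0.001,0,0]
  rotation:
    - [0,0,0]
    - [0,0,0]
    - [0,0,0]
  gripper: [1,1,1]

```text
time_s: 9.85
eef_pos: [508.5, 70.2, 26.9]
ee_rot: [0.0, 1.0, -0.019, -0.003]
force: [-14.2, -0.2, 14.9]
grip_width: 0.177
grip_force: 30.2
```

Force rises at x = 508.5, so the carrier is home. I'll release it and go up.

Request:
play_rows:
  translation:
    - [-0.001,0,0]
    - [-0.001,0,0]
    - [-0.001,0,0]
    - [-0.001,0,0]
    - [-0.001,0,-0.03]
    - [-0.001,0,-0.08]
    - [-0.001,0,-0.13]
    - [-0.001,0,-0.173]
    - [-0.001,0,-0.173]
  rotation:
    - [0,0,0]
    - [0,0,0]
    - [0,0,0]
    - [0,0,0]
    - [0,0,0]
    - [0,0,0]
    - [0,0,0]
    - [0,0,0]
    - [0,0,0]
  gripper: [-1,-1,-1,-1,-1,-1,-1,-1,-1]

```text
time_s: 10.98
eef_pos: [511.4, 70.0, 202.8]
ee_rot: [0.0, 1.0, -0.02, 0.003]
force: [-0.1, -0.3, -1.1]
grip_width: 0.999
grip_force: 0.0
```

Run:
```python
from h import *
s=ctrl.sense();c=vision.capture("wrist");np.save("T3.npy",toolT(s)@c["mount"])
print(s["eef_pos"],s["ee_rot"],s["force"],s["wrist_torque"])
cv2.imwrite("pics/w4.png",c["pixels"][:,:,::-1])
```

```text
[511.43525236  70.01931535 202.7995647 ] [ 2.16128631e-04  9.99803544e-01 -1.95671465e-02  3.15477689e-03] [-0.13388416 -0.26940092 -1.0506301 ] [ 0.00524156 -0.00488634 -0.01594264]
```

View pics/w4.png

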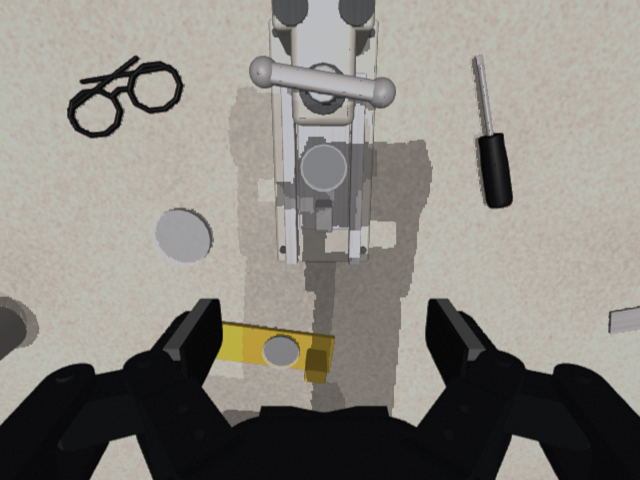

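The carrier now sits about 40 mm further in, with its block near (323,214). The handle balls are at (262,72) and (382,93).

Run:
```python
from h import *
c=vision.capture("wrist");T=np.load("T3.npy")
a=ray(c,261.5,71.5,147,T);b=ray(c,382,93,147,T);m=(a+b)/2;d=a-b;print(a,b,m,np.arctan2(d[1],d[0]))
print(ray(c,323,216,70,T))
s=ctrl.sense();t=toolT(s);print(s["eef_pos"],t[:3,:3].T@(m-s["eef_pos"]),np.arctan2(t[1,0],t[0,0]))
```

```text
[620.1 102.3 147. ] [605.2  29.8 147. ] [612.65  66.05 147.  ] 1.3681013994893512
[511.4  69.7  70. ]
[509.83051942  70.12172533 199.26915873] [1.02926752e+02 4.10101979e-02 5.22165821e+01] -0.03921359908784323
```

Request:
play_rows:
  translation:
    - [0.015,0,0]
    - [0.03,0,0]
    - [0.045,0,0]
    - [0.06,0,0]
    - [0.075,0,0]
    - [0.09,0,0]
    - [0.1,0,0]
    - [0.103,0,0]
    - [0.103,0,0.02]
    - [0.103,0,0.04]
  rotation:
    - [0,0,-0.16]
    - [0,0,-0.33]
    - [0,0,-0.5]
    - [0,0,-0.67]
    - [0,0,-0.84]
    - [0,0,-1.01]
    - [0,0,-1.18]
    - [0,0,-1.33]
    - [0,0,-1.41]
    - [0,0,-1.41]
  gripper: [-1,-1,-1,-1,-1,-1,-1,-1,-1,-1]

```text
time_s: 12.32
eef_pos: [612.3, 66.1, 157.3]
ee_rot: [-0.001, 0.774, 0.633, -0.001]
force: [0.6, -0.3, 0.1]
grip_width: 1.003
grip_force: 0.0
```

Request:
play_rows:
  translation:
    - [0,0,0.015]
    - [0,0,0.03]
    - [0,0,0.045]
    - [0,0,0.054]
    - [0,0,0.054]
    - [0,0,0.054]
  rotation:
    - [0,0,0]
    - [0,0,0]
    - [0,0,0]
    - [0,0,0]
    - [0,0,0]
    - [0,0,0]
  gripper: [-1,-1,-1,-1,-1,-1]

```text
time_s: 13.08
eef_pos: [613.3, 66.0, 106.4]
ee_rot: [0.0, 0.774, 0.633, 0.0]
force: [0.7, 0.1, 0.1]
grip_width: 1.0
grip_force: 0.0
```

Run:
```python
from h import *
s=ctrl.sense();t=toolT(s);print(s["eef_pos"],np.arctan2(t[1,0],t[0,0]),s["force"],s["wrist_torque"],s["joints"][5])
a=vision.capture("wrist")["pixels"][:,:,::-1];b=vision.capture("side")["pixels"][200:290,230:335,::-1]
cv2.imwrite("pics/w5.png",cv2.hconcat([cv2.resize(a,(400,300)),cv2.resize(b,(350,300))]))
```

```text
[613.32117467  66.03353721 106.40110435] 1.370807599135616 [0.72990701 0.12777217 0.1409913 ] [0.03552304 0.02569867 0.02746362] 0.11755915503115257
```

View pics/w5.png

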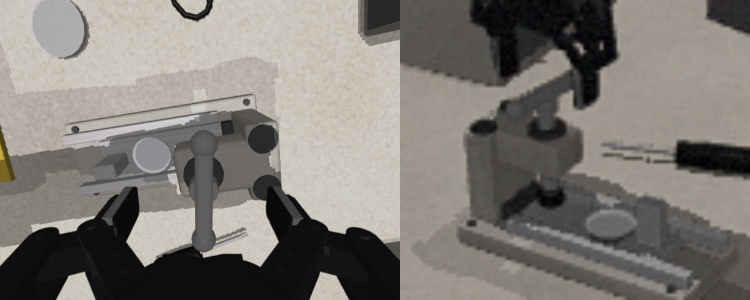

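The fingers straddle the bar, which is centred between them at about (203,190), so I'll close.

Request:
play_rows:
  translation:
    - [0,0,0]
    - [0,0,0]
    - [0,0,0]
    - [0,0,0]
    - [0,0,0]
    - [0,0,0]
    - [0,0,0]
  rotation:
    - [0,0,0]
    - [0,0,0]
    - [0,0,0]
    - [0,0,0]
    - [0,0,0]
    - [0,0,0]
    - [0,0,0]
  gripper: [1,1,1,1,1,1,1]
  force: 50

```text
time_s: 14.05
eef_pos: [614.1, 65.8, 106.3]
ee_rot: [0.001, 0.774, 0.633, 0.001]
force: [5.1, -0.2, -0.3]
grip_width: 0.216
grip_force: 48.8
```

```bash
cat > q.py <<'E'
from h import *
s=ctrl.sense();t=toolT(s);print(s["time_s"],s["eef_pos"].round(1),"yaw",np.arctan2(t[1,0],t[0,0]).round(3),"F",s["force"].round(1),"M",s["wrist_torque"].round(3),"w",s["grip_width"],s["grip_force"],"q6",s["joints"][5].round(2),"tau6",s["tau"][5].round(3))
E
python3 q.py
```

```text
14.05 [614.1  65.8 106.3] yaw 1.371 F [ 5.1 -0.2 -0.3] M [-0.139 -0.881  0.072] w 0.21612623305028694 48.849077224731445 q6 0.12 tau6 0.005
```

The opening of 18 mm suggests the tips are gripping the hub below the 12 mm bar. I'll regrasp 8 mm higher.

Request:
play_rows:
  translation:
    - [0,0,0]
    - [0,0,0]
    - [0,0,-0.004]
    - [0,0,-0.008]
    - [0,0,-0.008]
    - [0,0,-0.008]
    - [0,0,-0.008]
    - [0,0,-0.008]
    - [0,0,-0.008]
  rotation:
    - [0,0,0]
    - [0,0,0]
    - [0,0,0]
    - [0,0,0]
    - [0,0,0]
    - [0,0,0]
    - [0,0,0]
    - [0,0,0]
    - [0,0,0]
  gripper: [-0.2,-0.2,-0.2,-0.2,1,1,1,1,1]
  force: 50

```text
time_s: 15.18
eef_pos: [614.1, 65.8, 114.1]
ee_rot: [0.001, 0.774, 0.633, 0.001]
force: [5.3, 0.2, -0.1]
grip_width: 0.117
grip_force: 52.6
```

```bash
python3 q.py
```

```text
15.175 [614.1  65.8 114.1] yaw 1.371 F [ 5.3  0.2 -0.1] M [-0.075 -0.798  0.076] w 0.11731998339247443 52.5655871629715 q6 0.12 tau6 0.019
```

Request:
play_rows:
  translation:
    - [0,0.001,0]
    - [0,0.001,0]
    - [0,0.001,0]
    - [0,0.001,0]
    - [0,0.001,0]
    - [0,0.001,0]
    - [0,0.001,0]
    - [0,0.001,0]
    - [0,0.001,0]
    - [0,0.001,0]
  rotation:
    - [0,0,0.024]
    - [0,0,0.048]
    - [0,0,0.072]
    - [0,0,0.096]
    - [0,0,0.12]
    - [0,0,0.144]
    - [0,0,0.168]
    - [0,0,0.192]
    - [0,0,0.216]
    - [0,0,0.24]
  gripper: [1,1,1,1,1,1,1,1,1,1]

```text
time_s: 16.42
eef_pos: [613.9, 65.9, 114.0]
ee_rot: [0.0, 0.845, 0.535, 0.0]
force: [0.2, 0.2, 5.8]
grip_width: 0.119
grip_force: 53.4
```

```bash
python3 q.py
```

```text
16.425 [613.9  65.9 114. ] yaw 1.129 F [0.2 0.2 5.8] M [0.044 0.106 0.201] w 0.11903980282593576 53.36181163787842 q6 0.36 tau6 -0.042
```

Request:
play_rows:
  translation:
    - [0,0,0]
    - [0,0,0]
    - [0,0,0]
    - [0,0,0]
    - [0,0,0]
    - [0,0,0]
    - [0,0,0]
    - [0,0,0]
    - [0,0,0]
    - [0,0,0]
  rotation:
    - [0,0,0.024]
    - [0,0,0.048]
    - [0,0,0.072]
    - [0,0,0.096]
    - [0,0,0.12]
    - [0,0,0.144]
    - [0,0,0.168]
    - [0,0,0.192]
    - [0,0,0.216]
    - [0,0,0.24]
  gripper: [1,1,1,1,1,1,1,1,1,1]

```text
time_s: 17.68
eef_pos: [613.8, 66.0, 114.0]
ee_rot: [-0.0, 0.903, 0.43, -0.0]
force: [-1.7, 0.2, 5.9]
grip_width: 0.121
grip_force: 53.4
```

```bash
python3 q.py
```

```text
17.675 [613.8  66.  114. ] yaw 0.889 F [-1.7  0.2  5.9] M [0.086 0.291 0.215] w 0.12075363611350035 53.411293029785156 q6 0.6 tau6 -0.042
```

Request:
play_rows:
  translation:
    - [0,0,0]
    - [0,0,0]
    - [0,0,0]
    - [0,0,0]
    - [0,0,0]
    - [0,0,0]
    - [0,0,0]
    - [0,0,0]
    - [0,0,0]
    - [0,0,0]
  rotation:
    - [0,0,0.024]
    - [0,0,0.048]
    - [0,0,0.072]
    - [0,0,0.096]
    - [0,0,0.12]
    - [0,0,0.144]
    - [0,0,0.168]
    - [0,0,0.192]
    - [0,0,0.216]
    - [0,0,0.24]
  gripper: [1,1,1,1,1,1,1,1,1,1]

```text
time_s: 18.92
eef_pos: [613.7, 66.1, 114.0]
ee_rot: [-0.0, 0.948, 0.319, -0.0]
force: [-1.4, 0.5, 6.4]
grip_width: 0.121
grip_force: 53.4
```

```bash
python3 q.py
```

```text
18.925 [613.7  66.1 114. ] yaw 0.649 F [-1.4  0.5  6.4] M [0.204 0.407 0.184] w 0.12133922903142311 53.4491765499115 q6 0.84 tau6 -0.041
```

Request:
play_rows:
  translation:
    - [0,0,0]
    - [0,0,0]
    - [0,0,0]
    - [0,0,0]
    - [0,0,0]
    - [0,0,0]
    - [0,0,0]
    - [0,0,0]
    - [0,0,0]
    - [0,0,0]
  rotation:
    - [0,0,0.024]
    - [0,0,0.048]
    - [0,0,0.072]
    - [0,0,0.096]
    - [0,0,0.12]
    - [0,0,0.144]
    - [0,0,0.168]
    - [0,0,0.192]
    - [0,0,0.216]
    - [0,0,0.24]
  gripper: [1,1,1,1,1,1,1,1,1,1]

```text
time_s: 20.18
eef_pos: [613.6, 66.3, 114.0]
ee_rot: [-0.0, 0.979, 0.203, -0.0]
force: [-2.2, 1.0, 6.8]
grip_width: 0.116
grip_force: 53.5
```

```bash
python3 q.py
```

```text
20.175 [613.6  66.3 114. ] yaw 0.409 F [-2.2  1.   6.8] M [0.341 0.425 0.256] w 0.11576698409166021 53.473772406578064 q6 1.08 tau6 -0.041
```

Request:
play_rows:
  translation:
    - [0,0,0]
    - [0,0,0]
    - [0,0,0]
    - [0,0,0]
    - [0,0,0]
  rotation:
    - [0,0,0.024]
    - [0,0,0.048]
    - [0,0,0.072]
    - [0,0,0.096]
    - [0,0,0.12]
  gripper: [1,1,1,1,1]

```text
time_s: 20.8
eef_pos: [613.6, 66.4, 114.0]
ee_rot: [-0.0, 0.99, 0.144, -0.0]
force: [-2.9, 1.9, 5.1]
grip_width: 0.115
grip_force: 53.5
```

```bash
python3 q.py
```

```text
20.8 [613.6  66.4 114. ] yaw 0.289 F [-2.9  1.9  5.1] M [0.368 0.437 0.203] w 0.11472276601756931 53.47995221614838 q6 1.2 tau6 -0.041
```

Still running free.

Request:
play_rows:
  translation:
    - [0,0,0]
    - [0,0,0]
    - [0,0,0]
    - [0,0,0]
    - [0,0,0]
    - [0,0,0]
    - [0,0,0]
    - [0,0,0]
  rotation:
    - [0,0,0.024]
    - [0,0,0.048]
    - [0,0,0.072]
    - [0,0,0.096]
    - [0,0,0.12]
    - [0,0,0.144]
    - [0,0,0.168]
    - [0,0,0.192]
  gripper: [1,1,1,1,1,1,1,1]

```text
time_s: 21.8
eef_pos: [613.5, 66.5, 114.0]
ee_rot: [-0.001, 0.999, 0.049, -0.0]
force: [-2.6, 3.0, 7.0]
grip_width: 0.118
grip_force: 53.5
```

```bash
python3 q.py
```

```text
21.8 [613.5  66.5 114. ] yaw 0.097 F [-2.6  3.   7. ] M [0.472 0.453 0.218] w 0.11807215369365591 53.480987548828125 q6 1.39 tau6 -0.041
```

Request:
play_rows:
  translation:
    - [0,0,0]
    - [0,0,0]
    - [0,0,0]
    - [0,0,0]
    - [0,0,0]
    - [0,0,0]
    - [0,0,0]
    - [0,0,0]
  rotation:
    - [0,0,0.024]
    - [0,0,0.048]
    - [0,0,0.072]
    - [0,0,0.096]
    - [0,0,0.12]
    - [0,0,0.144]
    - [0,0,0.168]
    - [0,0,0.192]
  gripper: [1,1,1,1,1,1,1,1]

```text
time_s: 22.8
eef_pos: [613.5, 66.6, 114.0]
ee_rot: [-0.001, 0.999, -0.047, -0.0]
force: [-2.5, 2.6, 6.2]
grip_width: 0.118
grip_force: 53.5
```

```bash
python3 q.py
```

```text
22.8 [613.5  66.6 114. ] yaw -0.095 F [-2.5  2.6  6.2] M [0.561 0.342 0.211] w 0.11828850968564793 53.47142457962036 q6 1.58 tau6 -0.041
```

Request:
play_rows:
  translation:
    - [0,0,0]
    - [0,0,0]
    - [0,0,0]
    - [0,0,0]
    - [0,0,0]
    - [0,0,0]
    - [0,0,0]
    - [0,0,0]
  rotation:
    - [0,0,0.024]
    - [0,0,0.048]
    - [0,0,0.072]
    - [0,0,0.096]
    - [0,0,0.12]
    - [0,0,0.144]
    - [0,0,0.168]
    - [0,0,0.192]
  gripper: [1,1,1,1,1,1,1,1]

```text
time_s: 23.8
eef_pos: [613.6, 66.8, 114.0]
ee_rot: [-0.001, 0.99, -0.143, -0.0]
force: [-2.3, 3.3, 5.6]
grip_width: 0.115
grip_force: 53.5
```

```bash
python3 q.py
```

```text
23.8 [613.6  66.8 114. ] yaw -0.286 F [-2.3  3.3  5.6] M [0.654 0.345 0.21 ] w 0.11536258936351636 53.45348596572876 q6 1.77 tau6 -0.041
```

Request:
play_rows:
  translation:
    - [0,0,0]
    - [0,0,0]
    - [0,0,0]
    - [0,0,0]
    - [0,0,0]
    - [0,0,0]
    - [0,0,0]
    - [0,0,0]
  rotation:
    - [0,0,0.024]
    - [0,0,0.048]
    - [0,0,0.072]
    - [0,0,0.096]
    - [0,0,0.12]
    - [0,0,0.144]
    - [0,0,0.168]
    - [0,0,0.192]
  gripper: [1,1,1,1,1,1,1,1]

```text
time_s: 24.8
eef_pos: [613.6, 66.9, 114.0]
ee_rot: [-0.001, 0.972, -0.237, -0.0]
force: [-1.3, 4.2, 5.3]
grip_width: 0.121
grip_force: 53.4
```

```bash
python3 q.py
```

```text
24.8 [613.6  66.9 114. ] yaw -0.478 F [-1.3  4.2  5.3] M [0.733 0.26  0.233] w 0.12145551489734237 53.429537415504456 q6 1.97 tau6 -0.041
```

Request:
play_rows:
  translation:
    - [0,0,0]
    - [0,0,0]
    - [0,0,0]
    - [0,0,0]
    - [0,0,0]
    - [0,0,0]
    - [0,0,0]
    - [0,0,0]
  rotation:
    - [0,0,0.024]
    - [0,0,0.048]
    - [0,0,0.072]
    - [0,0,0.096]
    - [0,0,0.12]
    - [0,0,0.144]
    - [0,0,0.168]
    - [0,0,0.192]
  gripper: [1,1,1,1,1,1,1,1]

```text
time_s: 25.8
eef_pos: [613.7, 67.0, 114.0]
ee_rot: [-0.001, 0.944, -0.329, -0.0]
force: [-1.5, 4.6, 6.6]
grip_width: 0.116
grip_force: 53.4
```

```bash
python3 q.py
```

```text
25.8 [613.7  67.  114. ] yaw -0.67 F [-1.5  4.6  6.6] M [0.839 0.186 0.324] w 0.11562767113662217 53.437619805336 q6 2.16 tau6 0.014
```

Torque is rising, so contact has begun. Smaller steps now.

Request:
play_rows:
  translation:
    - [0,0,0]
    - [0,0,0]
    - [0,0,0]
    - [0,0,0]
  rotation:
    - [0,0,0.02]
    - [0,0,0.04]
    - [0,0,0.06]
    - [0,0,0.08]
  gripper: [1,1,1,1]

```text
time_s: 26.3
eef_pos: [613.8, 67.1, 114.0]
ee_rot: [-0.001, 0.931, -0.366, -0.0]
force: [-0.5, 4.0, 5.0]
grip_width: 0.12
grip_force: 53.5
```

```bash
python3 q.py
```

```text
26.3 [613.8  67.1 114. ] yaw -0.75 F [-0.5  4.   5. ] M [0.839 0.178 0.383] w 0.12000809176041505 53.48286688327789 q6 2.24 tau6 0.157
```

Request:
play_rows:
  translation:
    - [0,0,0]
    - [0,0,0]
    - [0,0,0]
    - [0,0,0]
    - [0,0,0]
    - [0,0,0]
  rotation:
    - [0,0,0.02]
    - [0,0,0.04]
    - [0,0,0.06]
    - [0,0,0.08]
    - [0,0,0.08]
    - [0,0,0.08]
  gripper: [1,1,1,1,1,1]

```text
time_s: 27.05
eef_pos: [613.8, 67.1, 114.0]
ee_rot: [-0.001, 0.915, -0.403, -0.0]
force: [-0.8, 5.4, 5.7]
grip_width: 0.115
grip_force: 53.5
```

```bash
python3 q.py
```

```text
27.05 [613.8  67.1 114. ] yaw -0.829 F [-0.8  5.4  5.7] M [0.906 0.115 0.379] w 0.11476028916352142 53.5068815946579 q6 2.32 tau6 0.384
```

Request:
play_rows:
  translation:
    - [0,0,0]
    - [0,0,0]
    - [0,0,0]
    - [0,0,0]
  rotation:
    - [0,0,0.02]
    - [0,0,0.04]
    - [0,0,0.05]
    - [0,0,0.05]
  gripper: [1,1,1,1]

```text
time_s: 27.55
eef_pos: [613.8, 67.1, 114.0]
ee_rot: [-0.001, 0.905, -0.426, -0.0]
force: [-1.4, 4.8, 6.5]
grip_width: 0.116
grip_force: 53.6
```

```bash
python3 q.py
```

```text
27.55 [613.8  67.1 114. ] yaw -0.879 F [-1.4  4.8  6.5] M [0.913 0.062 0.496] w 0.11612502726097476 53.56643557548523 q6 2.37 tau6 0.507
```

The torque reads 0.50 N m, which is a firm clamp. I'll let go and retreat upward.

Request:
play_rows:
  translation:
    - [0,0,0]
    - [0,0,0]
    - [0,0,0]
    - [0,0,0]
    - [0,0,-0.02]
    - [0,0,-0.05]
    - [0,0,-0.09]
    - [0,0,-0.12]
    - [0,0,-0.12]
    - [0,0,-0.12]
  rotation:
    - [0,0,0]
    - [0,0,0]
    - [0,0,0]
    - [0,0,0]
    - [0,0,0]
    - [0,0,0]
    - [0,0,0]
    - [0,0,0]
    - [0,0,0]
    - [0,0,0]
  gripper: [-1,-1,-1,-1,-1,-1,-1,-1,-1,-1]

```text
time_s: 28.8
eef_pos: [613.6, 65.8, 232.6]
ee_rot: [0.0, 0.905, -0.426, -0.001]
force: [0.9, -0.1, -0.1]
grip_width: 0.999
grip_force: 0.0
```

```bash
python3 q.py
python3 - <<'E'
from h import *
a=vision.capture("wrist")["pixels"][:,:,::-1];b=vision.capture("side")["pixels"][200:290,230:335,::-1]
cv2.imwrite("pics/w6.png",cv2.hconcat([cv2.resize(a,(400,300)),cv2.resize(b,(350,300))]))
E
```

```text
28.8 [613.6  65.8 232.6] yaw -0.879 F [ 0.9 -0.1 -0.1] M [-0.019  0.013  0.01 ] w 0.9993422430591659 0.0 q6 2.37 tau6 0.001
```

View pics/w6.png

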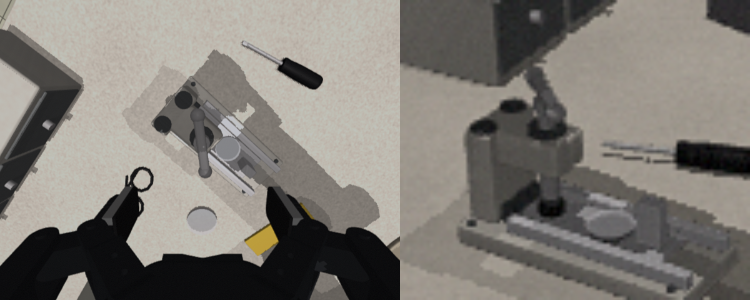

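The fingers are clear, but the handle looks turned back slightly: its balls are at about (198,113) and (206,172) in the half-size picture. I'll measure its angle.

Run:
```python
from h import *
s=ctrl.sense();c=vision.capture("wrist");T=toolT(s)@c["mount"]
k=1.6
a=ray(c,198*k,114*k,147,T);b=ray(c,205.5*k,171*k,147,T);d=a-b;print(a,b,np.arctan2(d[1],d[0]),np.linalg.norm(d))
```

```text
[639.7  39.2 147. ] [586.1  89.5 147. ] -0.75364752805253 73.50544197540752
```

```bash
python3 -c "
from rig import ctrl
print(ctrl.finish_job())"
```

```text
the job is handed in; nothing more can be done
None
```

I slid the carrier home against the end stop, clamped it at about 0.50 N m, let go, and handed the job in at about 29 s. The handle eased back roughly 0.12 rad on release, so I estimate the nose still presses with 28 to 60 N. The hand-in call returned no verdict.

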